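Set up the reading stand on the loft desk

ROBOT

A 7-joint arm with a two-finger parallel gripper is mounted at the origin on the work surface. World frame = base frame: x ahead of the robot, y to its left, z up, the work surface at z = 0. Lengths are in mm, angles in rad, forces in N, time in s.
With the tool pointing down it reaches from about 400 to 900 mm from the base axis. Payload 5.6 kg.
Tool frame: the origin (TCP) lies midway between the tips of the shut fingers; the grasp point (between the pads) lies 19 mm behind it; z points along the fingers, y is the line along which they close (so a half turn about z gives the same grasp; the last joint's range is limited). The gripper opens to 92 mm and grips with 3 to 60 N. Pads are 20 mm wide; open, the fingers measure 128 mm over their backs; the gripper's body (75 mm by 189 mm) begins 69 mm behind the grasp point.
Start: joints at [-1.263, 0.468, -0.012, 1.603, 0.006, 1.071, -0.056], TCP at [223.413, 610.406, 214.592] pointing down, gripper open.
Joint ranges: [-2.53, 2.53], [-0.31, 2.02], [-1.57, 1.55], [0.28, 2.44], [-1.29, 4.43], [0.15, 1.84], [-2.92, 2.92]. Speed limits (rad/s): [2.57, 2.57, 3.14, 3.14, 3.14, 3.14, 3.14].

INTERFACE

Orientations are given as a rotation vector (axis times angle).
In Python, from cell import robot, grip, kin, viewer gives the robot as it stands. Calls block until the motion is done:
- robot.movep(position, orientation): joint-space move of the TCP to a pose.
- robot.servo_line(position, feed=150, rotation=None): straight line of the TCP; rotation=None keeps the orientation; feed is the mean speed in mm/s.
- robot.goto_joints(angles): joint-space move.
- grip(opening, newtons=None): opening from 0.0 (shut) to 1.0 (fully open); newtons is the grip in N (None keeps the last); returns when the fingers have stopped.
- robot.hold(seconds).
- kin.ik(position, orientation): joint angles nearest the present ones, or None.
- robot.observe(): the state.
- viewer.read_camera(name): name is "scene" or "top" or "wrist"; returns the picture (384x512x3 uint8, red, green, blue); there is no depth.
- viewer.camera_info(name): a dict with "camera_matrix" (3x3 intrinsics, pixels), "R" (3x3) and "t" (3): a world point X has camera coordinates R X + t. Camera axes: x right, y down, z forward; pixel columns grow to the right and rows downward; lengths in mm; the calibration is good to about 2 mm. A picture is of the moment at which its call begins: read the wrist's pose just before it. camera_info takes no time and is no camera call; for the wrist camera it gives the pose at the moment of the call.
A pose or a line that the arm cannot do raises robot.IKError and nothing moves.
- robot.job_done(): hands the job in; it is judged then, once.
Trained networks look in the newest picture that a camera, given by its name, has taken for a name from the list of things; names that differ only in an ending like _2 or _b are one class to them, and where a whole thing is asked for, a point or a joint stands for the part that bears it (a point fixed in the world has none). Each returns a list of dicts, best first, with "confidence" (0 to 1); they miss things now and then, are a little off and sometimes report something else, mostly with a low value. They report only what shows in the picture. A call takes as long as a camera call. They do not tell look-alikes from the thing itself.
- viewer.silhouettes(name, camera): "mask" (384x512 bool, what is visible of it).
- viewer.pinpoint(name, camera): "at" ([x, y, z] in mm, in the coordinates of the camera as it stood for that picture, good to about 4 mm: a listed point, or the origin of a listed thing).
The state is a dict: "t": time; "joints": joint angles; "joint_velocities": joint speeds; "joint_torque": joint torques, N m; "tcp_pos": TCP position; "tcp_rot": TCP orientation; "contact_force": force on the tool from outside, world axes, zero at the start; "wrist_torque": the same for the moment, N m; "grip_width": opening from 0.0 (shut) to 1.0 (fully open); "grip_force": force on a finger pad.
Only numpy, scipy, OpenCV 4.12 (cv2) and the standard library are available. Lean on these libraries where they do the work, as an engineer would, in place of code of your own. Each camera call takes 0.05 s, during which the arm holds its last target. There are 200 camera calls.

TASK

Get the wooden reading stand ready for use: thread the two aluminium collars down its side post, the wide one first and the narrow one on top of it, pushing each past the post's spring clips until it is fully home. Then raise the stand's stiff-hinged panel to about 60 degrees from the desk and leave it standing there. Leave the jar, mug, pen cup, pencil and coaster where they are.

Things in the scene. Friction and masses are not known exactly. Their poses are not given: they have to be found in the camera images.
- stand: Fixed oak reading stand. Its base is a slab 170 (its x) x 280 (its y) x 18 mm high; origin at the centre of the slab's underside on the desk, z up. On it are the steel post, near its -y end (see post_foot), and the hinged panel over its +y part; the hinge runs along the stand's y near its far (+x) side, 32 mm above the desk.
- post_foot (a point): Foot of the upright steel post: on the post's axis, on the base's upper face, 18 mm above the desk; axes as the stand's. The post is 20 mm thick and 64 mm high above this point. The wide collar's home is here, the narrow one's 18 mm higher. The panel's nearest edge is 72 mm from the post's axis.
- post_top (a point): Centre of the post's top, 64 mm above its foot; the top 8 mm taper to 12 mm across. Two thin bowed spring clips on the post's front and back (-x and +x) stand out to 14.5 mm from its axis 16 mm below this point (they span 6 to 26 mm below it). They yield when a collar is pushed down over them with about 5 to 15 N; a collar just laid on stays up on them.
- collar_wide: Loose plain aluminium ring, 62 mm outside, 24 mm bore, 18 mm high, 0.13 kg; lies flat on the desk. Origin at the centre of its underside, z along its bore.
- collar_narrow: Loose plain aluminium ring, 44 mm outside, 24 mm bore, 18 mm high, 0.06 kg; lies flat on the desk. Origin at the centre of its underside, z along its bore.
- panel (a joint): Angle of the stand's oak panel from the desk, rad: 0 lying flat, growing as its free (robot-side, -x) edge rises, 1.75 at most. The hinge is stiff (about 0.55 N m) and stays where it is left. The panel is 160 mm wide and 8 mm thick and reaches from the hinge to 132 mm from it.
- panel_hinge (a point): Middle of the panel's hinge line, which runs along its y; axes turn with the panel.
- panel_tab (a point): Centre of the panel's tab: a dark steel crossbar 16 mm thick and 30 mm long along the hinge direction, on a 16 mm wide neck, out beyond the middle of the panel's free edge, 165 mm from the hinge. It can be pinched by its two ends, or pushed up from below.
- jar: Bystander: small glass jar with a metal cap, 42 mm across, 50 mm high; origin under its centre.
- mug: Bystander: white mug 80 mm across, 90 mm high; origin under its centre.
- pen_cup: Bystander: black cup 76 mm across, 95 mm high; origin under its centre.
- pencil: Bystander: round pencil 8 mm thick, 160 mm long, lying along its x; origin under its middle.
- coaster: Bystander: cork disc 90 mm across, 8 mm high; origin under its centre.
There are look-alikes about, which are no part of the job. Leave any black or pink look-alike of the collar_wide alone.

How it is judged (in metres and radians):
On the way, in this order (a step that is already met when the one before it is completed fails the run):
1. the wide collar is fully home at the foot of the post (horizontal distance between collar_wide and post_foot below 0.004 m and z of collar_wide in the frame of post_foot between -0.0025 and 0.0025 m and angle between collar_wide's own z axis and vertical below 0.08 rad), for 0.2 s.
2. the narrow collar is fully home on the wide one (all of step 1 and horizontal distance between collar_narrow and post_foot below 0.004 m and z of collar_narrow in the frame of post_foot between 0.0155 and 0.0205 m and angle between collar_narrow's own z axis and vertical below 0.08 rad), for 0.2 s.
3. the panel has been raised to about 60 degrees (value of joint panel between 0.907 and 1.187 rad), for 0.2 s.
At the end, for the whole second after the job is handed in: The wide collar lies flat on the stand's base around the post and the narrow collar flat on the wide one (each within 2.5 mm of its home height, 4 mm of the post's axis and 0.08 rad of level), the panel stands at 60 degrees within 8 degrees (0.907 to 1.187 rad), and collars and panel are at rest (all of step 2 and all of step 3 and linear speed of each of collar_wide, collar_narrow below 0.02 m/s and velocity of joint panel between -0.03 and 0.03 rad/s); the robot touches nothing.
It fails at once if a bystander (jar, mug, pen cup, pencil or coaster) is moved by more than 30 mm (distance of any of jar, mug, pen_cup, pencil, coaster from where it was at the start of the episode above 0.03 m).
It also fails if it takes over 72 s, if anything falls off the work surface, if the arm or the gripper's body presses on something with over 40 N, if the wrist force passes 120 N, or if a joint passes its speed limit or range.

## Working session

There is one attempt and no reset: what is moved stays moved. The work goes in short steps, each a Python script; the robot and the scene stay as the last script left them, time stands still between calls to the robot, and variables do not carry over. Pictures are saved under pics/ and viewed, at most 10 in all, crops included, and the job is handed in when it is done.

```bash
ls; mkdir -p pics; cat > h.py <<'E'
import numpy as np, cv2
from cell import robot, grip, kin, viewer
def toworld(c,p):
    i=viewer.camera_info(c);return np.array(i["R"]).T@(np.array(p)-np.array(i["t"]))
def ray(c,uv,z):
    i=viewer.camera_info(c);R=np.array(i["R"]);t=np.array(i["t"])
    d=R.T@np.linalg.inv(i["camera_matrix"])@np.array([uv[0],uv[1],1.]);o=-R.T@t
    return o+d*(z-o[2])/d[2]
def snap(c,f=None):
    im=viewer.read_camera(c)
    if f: cv2.imwrite("pics/"+f,im[:,:,::-1])
    return im
E
python3 - <<'E'
from h import *
a=snap("scene");
for c in ["top","scene"]:
    im=snap(c,c+"0.png")
    for n in ["stand","post_foot","post_top","collar_wide","collar_narrow","panel_hinge","panel_tab","jar","mug","pen_cup","pencil","coaster"]:
        print(c,n,[(toworld(c,d["at"]).round(0).tolist(),round(d["confidence"],2)) for d in viewer.pinpoint(n,c)])
s=robot.observe();print(s["t"],s["tcp_rot"],s["contact_force"])
E
```

```text
pics
top stand [([596.0, 167.0, -0.0], 0.9)]
top post_foot [([579.0, 58.0, 21.0], 0.79)]
top post_top [([578.0, 58.0, 81.0], 0.64)]
top collar_wide [([553.0, -171.0, -5.0], 0.75), ([444.0, -171.0, -5.0], 0.74), ([511.0, -71.0, -3.0], 0.71)]
top collar_narrow [([500.0, -346.0, -3.0], 0.66)]
top panel_hinge [([657.0, 230.0, 29.0], 0.57)]
top panel_tab [([503.0, 210.0, 93.0], 0.79), ([443.0, -174.0, -0.0], 0.46)]
top jar [([582.0, -249.0, -2.0], 0.54)]
top mug [([344.0, 409.0, 1.0], 0.9)]
top pen_cup [([697.0, -93.0, -2.0], 0.82)]
top pencil [([506.0, 210.0, 92.0], 0.74), ([364.0, -110.0, -5.0], 0.71), ([654.0, 230.0, 30.0], 0.55), ([500.0, -344.0, -1.0], 0.38)]
top coaster [([351.0, 97.0, -8.0], 0.6)]
scene stand [([596.0, 163.0, -1.0], 0.91), ([448.0, -178.0, -1.0], 0.18)]
scene post_foot [([581.0, 56.0, 23.0], 0.75)]
scene post_top [([579.0, 61.0, 83.0], 0.74)]
scene collar_wide [([554.0, -168.0, -2.0], 0.83), ([447.0, -179.0, 2.0], 0.68), ([507.0, -74.0, 4.0], 0.58), ([597.0, 159.0, -0.0], 0.24)]
scene collar_narrow [([498.0, -345.0, -0.0], 0.5)]
scene panel_hinge [([656.0, 219.0, 38.0], 0.93)]
scene panel_tab [([501.0, 211.0, 96.0], 0.94)]
scene jar [([580.0, -253.0, 2.0], 0.51)]
scene mug [([342.0, 412.0, 2.0], 0.87)]
scene pen_cup [([693.0, -94.0, 0.0], 0.78)]
scene pencil [([361.0, -113.0, 3.0], 0.52)]
scene coaster [([349.0, 92.0, 2.0], 0.61), ([695.0, -95.0, 5.0], 0.28)]
1.35 [ 5.48363074e-01  3.09332652e+00 -1.09420072e-04] [ 0.06888523 -0.99014199 -0.24751592]
```

View pics/top0.png

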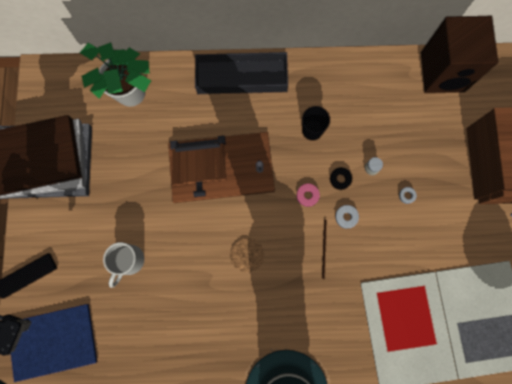

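View pics/scene0.png

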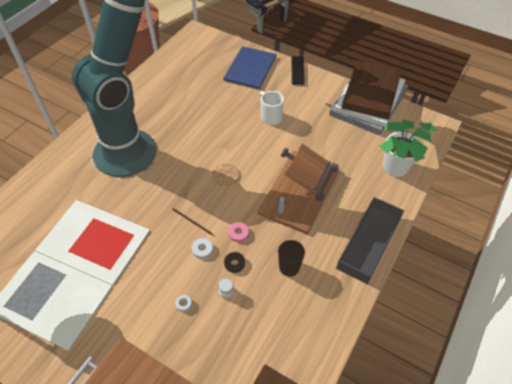

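The networks and pictures agree. The aluminium wide collar is at top (347,217), about (445,-174); the pink (308,195) and black (341,178) ones are look-alikes. The narrow collar is at (408,196), the post at (260,166), and the panel is only slightly raised. Next I take closer wrist looks.

```bash
cat >> h.py <<'E'
TH=np.radians(47.5)
DOWN=np.pi*np.array([np.cos(TH),np.sin(TH),0])
def look(n,f=None):
    snap("wrist",f)
    d=viewer.pinpoint(n,"wrist"); m=viewer.silhouettes(n,"wrist")
    print(n,[(toworld("wrist",e["at"]).round(1).tolist(),round(e["confidence"],2)) for e in d])
    return d,m
E
python3 - <<'E'
from h import *
robot.movep([578,58,300],DOWN)
look("post_top","post1.png");look("post_foot");
i=viewer.camera_info("wrist");print(-np.array(i["R"]).T@i["t"],i["R"])
robot.movep([445,-174,225],DOWN)
d,m=look("collar_wide","wide1.png")
for e in m:
    k=e["mask"].astype(np.uint8);c,_=cv2.findContours(k,0,2);c=max(c,key=cv2.contourArea)
    print(cv2.minEnclosingCircle(c),e["confidence"])
print(robot.observe()["t"])
cv2.imwrite("pics/pair1.png",np.vstack([cv2.resize(cv2.imread("pics/"+x),(400,300)) for x in("post1.png","wide1.png")]))
E
```

```text
post_top [([580.7, 53.4, 82.5], 0.91), ([690.9, -97.9, 2.6], 0.31)]
post_foot [([578.2, 54.7, 20.5], 0.82)]
[569.61626542 139.78002829 470.26290923] [[ 9.96176384e-01  8.73636205e-02 -4.57614677e-04]
 [ 8.37171433e-02 -9.53072965e-01  2.90935324e-01]
 [ 2.49810230e-02 -2.89861209e-01 -9.56742613e-01]]
collar_wide [([550.4, -163.7, 2.6], 0.93), ([508.2, -78.2, -2.9], 0.57)]
((337.0, 172.5), 25.401870727539062) 0.92
((312.443603515625, 92.78195190429688), 28.247594833374023) 0.92
((253.5177764892578, 173.45518493652344), 24.86264991760254) 0.82
5.2333
```

View pics/pair1.png

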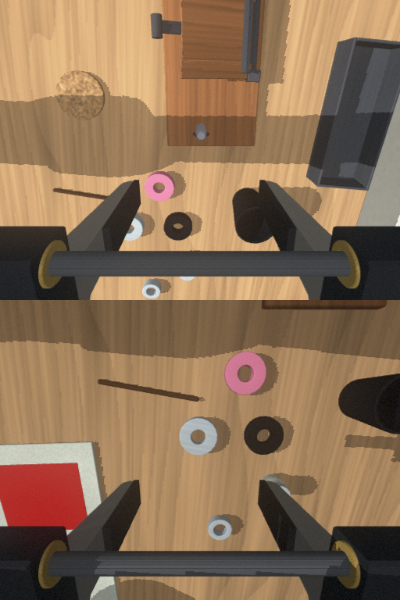

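The top half of the picture shows the post at about full-res (257,168). In the bottom half the aluminium wide collar is at (253,173), and the narrow one at (281,290) lies between the fingers. I'll refine by fitting projected models.

```bash
cat >> h.py <<'E'
from scipy.optimize import least_squares
def proj(c,P,info=None):
    i=info or viewer.camera_info(c);q=(np.array(i["R"])@np.atleast_2d(P).T).T+i["t"];q=q@np.array(i["camera_matrix"]).T
    return q[:,:2]/q[:,2:]
A=np.linspace(0,2*np.pi,60,endpoint=False);C=np.c_[np.cos(A),np.sin(A)]
def hullpts(c,xy,r,h,z0=0):
    P=np.vstack([np.c_[C*r+xy,np.full(60,z)] for z in(z0,z0+h)])
    return cv2.convexHull(proj(c,P).astype(np.float32))
def mom(p): 
    m=cv2.moments(p);return np.array([m["m10"]/m["m00"],m["m01"]/m["m00"]]),m["m00"]
def fitring(c,mask,xy,r):
    cs,_=cv2.findContours(mask.astype(np.uint8),0,1);h=cv2.convexHull(max(cs,key=cv2.contourArea))
    t,a=mom(h)
    s=least_squares(lambda x:mom(hullpts(c,x,r,18))[0]-t,xy,diff_step=1e-3)
    return s.x,a/mom(hullpts(c,s.x,r,18))[1]
def ringmask(im,uv,rad=45):
    hsv=cv2.cvtColor(im,cv2.COLOR_RGB2HSV)
    m=((hsv[:,:,1]<45)&(hsv[:,:,2]>90)).astype(np.uint8)
    m=cv2.morphologyEx(m,cv2.MORPH_OPEN,np.ones((3,3),np.uint8))
    n,l,st,ce=cv2.connectedComponentsWithStats(m)
    d=np.hypot(*(ce-uv).T)+1e3*(st[:,4]<80)+1e3*(st[:,4]>8000);return l==np.argmin(d)
E
python3 - <<'E'
from h import *
im=snap("wrist")
for n,uv,r,g in (("collar_wide",(253,173),31,(445,-174)),("collar_narrow",(281,290),22,(500,-345))):
    m=viewer.silhouettes(n,"wrist")
    for e in m:
        ce=np.argwhere(e["mask"]).mean(0)[::-1]
        if np.hypot(*(ce-uv))<15: print(n,"net",fitring("wrist",e["mask"],g,r))
    print(n,"own",fitring("wrist",ringmask(im,uv),g,r))
    print([toworld("wrist",e["at"]).round(1) for e in viewer.pinpoint(n,"wrist")])
top=snap("top")
for uv,r,g in (((347,217),31,(445,-174)),((408,196),22,(500,-345))): print("top",fitring("top",ringmask(top,uv),g,r))
E
```

```text
collar_wide net (array([ 443.40948761, -178.11757544]), 0.9462811553788788)
collar_wide own (array([ 443.71793967, -178.49317584]), 0.9424817395820458)
[array([508.4, -73. ,  -3.6]), array([ 441.2, -178.4,   -0.6]), array([ 5.492e+02, -1.643e+02,  1.000e-01])]
collar_narrow own (array([ 497.00601849, -347.91302303]), 0.8777038950434871)
[array([ 498.2, -347. ,    2.7])]
top (array([ 446.55547304, -175.31875744]), 0.9010299438256308)
top (array([ 446.52259853, -175.38962898]), 1.7357816437458042)
```

```bash
python3 - <<'E'
from h import *
robot.movep([444,-178,90],DOWN)
im=snap("wrist","wide2.png")
uv=proj("wrist",[444,-178,9])[0];print(uv,proj("wrist",[444,-178,71])[0])
print("own",fitring("wrist",ringmask(im,uv),(444,-178),31))
print(robot.observe()["t"])
E
```

```text
[254.40170938 201.37690525] [254.52419488 229.82373545]
own (array([ 445.28372551, -178.41884396]), 0.9553290781322588)
6.1833
```

View pics/wide2.png

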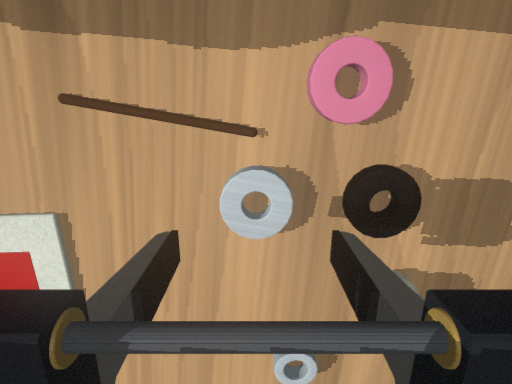

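The collar is at (256,203), centred between the fingers, with both neighbours clear. I'll grip it and then view the post.

```bash
python3 - <<'E'
from h import *
robot.servo_line([444.8,-178.5,4],feed=100)
grip(0.0,40); s=robot.observe();print(s["grip_width"]*92,s["grip_force"])
robot.servo_line([444.8,-178.5,130],feed=200)
robot.movep([579,0,150],DOWN)
im=snap("wrist","post2.png")
print("top",proj("wrist",[579,56,82])[0],"foot",proj("wrist",[579,56,18])[0])
print([(toworld("wrist",e["at"]).round(1),e["confidence"]) for n in("post_top","post_foot","panel_tab","panel_hinge") for e in viewer.pinpoint(n,"wrist")])
s=robot.observe();print(s["t"],s["contact_force"])
E
```

```text
60.58310198642747 40.00065294094384
top [264.63100278 134.94303065] foot [262.70293496 128.20773329]
[(array([580.8,  51.8,  82.9]), 0.95), (array([ 6.936e+02, -9.720e+01, -3.000e-01]), 0.31), (array([580. ,  52.6,  22.5]), 0.79)]
9.7083 [ 0.52821667  0.42910706 -0.94991565]
```

View pics/post2.png

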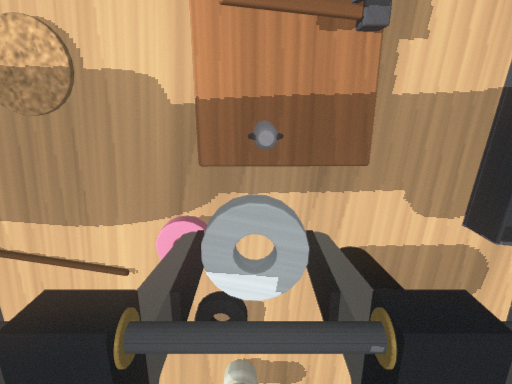

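```bash
python3 - <<'E'
from h import *
im=cv2.imread("pics/post2.png")[:,:,::-1].copy();hsv=cv2.cvtColor(im,cv2.COLOR_RGB2HSV)
sub=hsv[110:160,240:290]
m=(sub[:,:,1]<80).astype(np.uint8)
n,l,st,ce=cv2.connectedComponentsWithStats(m);print(st,ce+[240,110])
for r in range(8,42): print("".join("%4d"%v for v in np.where(sub[r,5:46,1]<80,sub[r,5:46,2],0)))
T=robot.observe()["tcp_pos"];print(T)
print("held pred",proj("wrist",[T[0],T[1],T[2]+14])[0], "r px",np.ptp(proj("wrist",np.c_[C*31+T[:2],np.full(60,T[2]+14)]),axis=0))
m=(hsv[:,:,1]<60)&(hsv[:,:,2]>110);m[:190]=0;m[305:]=0;m[:,:195]=0;m[:,315:]=0
c,_=cv2.findContours(m.astype(np.uint8),0,1);c=max(c,key=cv2.contourArea);print(cv2.boundingRect(c),cv2.minEnclosingCircle(c))
E
```

```text
[[   0    0   50   50 1873]
 [   8   10   35   30  627]] [[264.37533369 134.35344367]
 [264.87240829 134.93779904]]
   0   0   0   0   0   0   0   0   0   0   0   0   0   0   0   0   0   0   0   0   0   0   0   0   0   0   0   0   0   0   0   0   0   0   0   0   0   0   0   0   0
   0   0   0   0   0   0   0   0   0   0   0   0   0   0   0   0   0   0   0   0   0   0   0   0   0   0   0   0   0   0   0   0   0   0   0   0   0   0   0   0   0
   0   0   0   0   0   0   0   0   0   0   0   0   0   0   0   0   0   0 110 112 114   0   0   0   0   0   0   0   0   0   0   0   0   0   0   0   0   0   0   0   0
   0   0   0   0   0   0   0   0   0   0   0   0   0   0   0 108 107 105 108 111 108 108 108 109   0   0   0   0   0   0   0   0   0   0   0   0   0   0   0   0   0
   0   0   0   0   0   0   0   0   0   0   0   0   0 106 103 106 104 106 108 111 106 110 109 107 107   0   0   0   0   0   0   0   0   0   0   0   0   0   0   0   0
   0   0   0   0   0   0   0   0   0   0   0   0 105 107 104 109 106 107 109 108 110 108 111 106 106 110   0   0   0   0   0   0   0   0   0   0   0   0   0   
[... 4119 characters left out ...]
  0   0   0
   0   0   0   0   0   0   0   0   0   0   0   0   0   0   0   0   0   0   0 103 100 103 106   0   0   0   0   0   0   0   0   0   0   0   0   0   0   0   0   0   0
   0   0   0   0   0   0   0   0   0   0   0   0   0   0   0   0   0   0   0   0   0   0   0   0   0   0   0   0   0   0   0   0   0   0   0   0   0   0   0   0   0
   0   0   0   0   0   0   0   0   0   0   0   0   0   0   0   0   0   0   0   0   0   0   0   0   0   0   0   0   0   0   0   0   0   0   0   0   0   0   0   0   0
[578.51157102  -1.69075771 150.11961677]
held pred [256.96144553 255.08200852] r px [110.43098598  99.74012072]
(201, 194, 108, 107) ((254.3000030517578, 248.3000030517578), 54.711891174316406)
```

```bash
cat >> h.py <<'E'
def fitheld(im,r,box,z0):
    hsv=cv2.cvtColor(im,cv2.COLOR_RGB2HSV);m=((hsv[:,:,1]<60)&(hsv[:,:,2]>105)).astype(np.uint8)
    k=np.zeros_like(m);k[box[0]:box[1],box[2]:box[3]]=1;m*=k
    c,_=cv2.findContours(m,0,1);h=cv2.convexHull(max(c,key=cv2.contourArea)).astype(np.float32);t,a=mom(h+0.0)
    T=robot.observe()["tcp_pos"]
    s=least_squares(lambda x:mom(hullpts("wrist",x,r,18,z0))[0]-t,T[:2],diff_step=1e-3)
    H=hullpts("wrist",s.x,r,18,z0);print("bbox obs",cv2.boundingRect(h),"model",cv2.boundingRect(H),"tcp",T.round(1) if hasattr(T,'round') else T)
    return s.x-T[:2]
E
python3 - <<'E'
from h import *
im=snap("wrist")
T=robot.observe()["tcp_pos"]
print("offset held-tcp",fitheld(im,31,(190,305,195,315),T[2]-4))
print("post top",ray("wrist",(265.5,137.5),82))
for z in (40,56,66,82):print(z,proj("wrist",[579,56,z])[0],ray("wrist",(264.9,135),z))
print(robot.observe()["joint_torque"])
E
```

```text
bbox obs (201, 194, 108, 107) model (199, 192, 111, 110) tcp [578.6  -1.3 150.2]
offset held-tcp [-1.4747723  0.3024582]
post top [580.80288084  55.61810269  82.        ]
40 [261.96592247 131.8386273 ] [581.87278795  53.4523811   40.        ]
56 [262.3891843  133.54537247] [581.22386735  54.97578038  56.        ]
66 [262.67996997 134.71792571] [580.81829198  55.92790492  66.        ]
82 [263.19439076 136.79225685] [580.16937138  57.4513042   82.        ]
[ 7.75644206e-02 -4.35803068e+01  7.74596751e+00 -2.09389311e+01
 -3.50646582e-02  4.28211037e-02  2.59562155e-03]
```

```bash
cat >> h.py <<'E'
def at(p,feed=60,n=2):
    "go so that the read-back tcp matches p; returns command used"
    p=np.array(p,float);c=p.copy()
    for _ in range(n):
        robot.servo_line(c,feed=feed);robot.hold(0.1);c=c+(p-robot.observe()["tcp_pos"])
    return c
def st(tag=""):
    s=robot.observe();print(tag,"t%.1f"%s["t"],np.round(s["tcp_pos"],1),"F",np.round(s["contact_force"],1),"M",np.round(s["wrist_torque"],2),"g%.2f"%(s["grip_width"]*92));return s
E
python3 - <<'E'
from h import *
c=at([582.3,55.3,105],feed=120,n=3);s=st("above");f0=np.array(s["contact_force"])
for z in (92,86,82,79,76):
    robot.servo_line([c[0],c[1],z],feed=40);s=st(z)
    if abs(np.array(s["contact_force"])-f0).max()>12: break
snap("wrist","on1.png")
E
```

```text
above t11.3 [582.2  55.4 104.8] F [ 0.3  0.2 -2.4] M [-0.09  0.04 -0.03] g60.42
92 t11.8 [582.1  55.3  91.6] F [-0.4 -0.  -0.7] M [-0.08  0.08 -0.02] g60.70
86 t12.1 [582.1  55.3  85.7] F [ 0.3  0.2 -1.9] M [-0.13 -0.01 -0.02] g60.73
82 t12.3 [582.1  55.4  81.8] F [-0.8  1.  -1.7] M [-0.09  0.05 -0.05] g60.62
79 t12.6 [582.2  55.3  78.8] F [-0.4  0.2 -1.5] M [-0.08  0.05 -0.03] g60.32
76 t12.8 [581.7  55.3  75.6] F [-0.8  0.1 -1.7] M [-0.14  0.28  0.04] g60.52
```

View pics/on1.png

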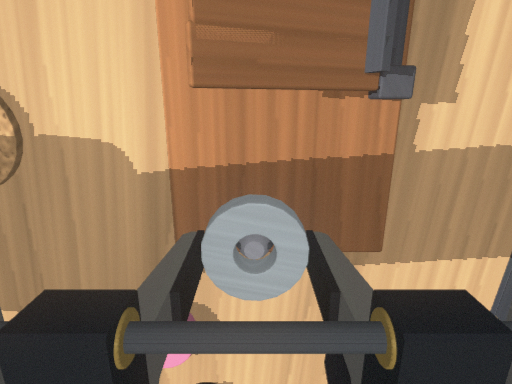

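The post shows inside the bore at (254,250), so the collar is threaded. I'll push it down.

```bash
python3 - <<'E'
from h import *
grip(0.0,60)
c=np.array([581.6,55.2])
for z in (72,66,60,52,44,36,30,26,24,22.5,21.5,20.5):
    robot.servo_line([c[0],c[1],z],feed=40);s=st(z)
    F=np.array(s["contact_force"])
    if F[2]>30 or np.hypot(*F[:2])>20: break
E
```

```text
72 t13.3 [581.7  55.2  71.8] F [ 0.2 -0.8 -2. ] M [-0.06  0.12 -0.02] g60.44
66 t13.6 [581.2  55.2  65.3] F [-0.4  0.8 -3.6] M [-0.07  0.08 -0.  ] g60.27
60 t13.9 [581.3  55.2  59.5] F [-0.5 -0.3 -3.2] M [-0.01  0.05  0.02] g60.23
52 t14.3 [581.   55.2  51.2] F [-0.2  0.2 -5.7] M [-0.07  0.02  0.02] g60.15
44 t14.6 [581.8  55.2  43.9] F [-0.4  0.7 -1.4] M [-0.14  0.02 -0.01] g60.36
36 t15.0 [581.4  55.1  35.7] F [-0.3 -0.3 -0.9] M [-0.08  0.02 -0.01] g60.51
30 t15.3 [581.3  55.2  29.7] F [ 0.2  0.2 -2. ] M [-0.04  0.07  0.04] g60.08
26 t15.5 [581.4  55.2  25.7] F [ 0.7  0.1 -1.7] M [-0.01  0.08 -0.  ] g60.14
24 t15.8 [581.5  55.2  23.9] F [-0.5  0.3 -1.4] M [-0.06  0.06  0.  ] g60.16
22.5 t16.0 [581.6  55.2  22.4] F [ 0.2 -0.8 -1.2] M [-0.04  0.09 -0.03] g60.59
21.5 t16.3 [581.7  55.2  22.2] F [-2.  -0.3  4.5] M [-0.08  0.57 -0.03] g60.14
20.5 t16.5 [581.7  55.2  22.2] F [-5.4  0.2 13.4] M [-0.13  1.2   0.05] g60.40
```

```bash
python3 - <<'E'
from h import *
robot.servo_line([581.6,55.2,22],feed=40)
grip(1.0); robot.servo_line([581.6,55.2,150],feed=200);st()
snap("wrist","after1.png")
robot.movep([497.5,-348,90],DOWN);st()
im=snap("wrist")
uv=proj("wrist",[497.5,-348,9])[0]
print(uv,"own",fitring("wrist",ringmask(im,uv),(497.5,-348),22))
a=cv2.imread("pics/after1.png");a[:5]=0;cv2.imwrite("pics/p3.png",np.hstack([cv2.resize(x,(400,300)) for x in(a,im[:,:,::-1])]))
E
```

```text
t18.2 [580.8  55.4 149.1] F [-0.4  1.  -0.6] M [-0.06  0.13  0.07] g92.07
 t19.8 [ 498.6 -346.5   89.9] F [-0.7  0.2  0. ] M [-0.05  0.    0.01] g92.16
[254.57110724 204.47647654] own (array([ 498.44920538, -346.94021393]), 0.9047122401164946)
```

View pics/p3.png

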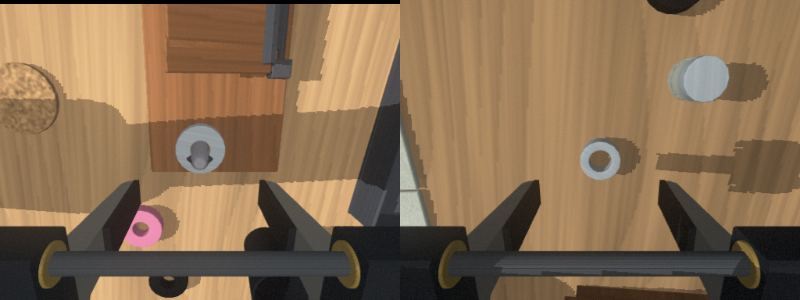

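Left half: the wide collar is flat on the base at about (200,148). Right half: the narrow collar is centred at (600,160), clear of the jar. I'll grip it and thread it at the same axis.

```bash
python3 - <<'E'
from h import *
c=at([498.4,-346.9,40],feed=150)
c=at([498.4,-346.9,4],feed=60)
grip(0.0,50);st("grip")
robot.servo_line([498.4,-346.9,130],feed=250)
robot.movep([581.5,0,140],DOWN)
robot.movep([581.5,55.2,112],DOWN)
at([581.5,55.2,106],feed=60,n=3)
st("above");im=snap("wrist")
T=robot.observe()["tcp_pos"];print(fitheld(im,22,(195,305,205,305),T[2]-4))
for z in (92,86,82,79,76):
    robot.servo_line([581.5,55.2,z],feed=40);s=st(z)
    F=np.array(s["contact_force"])
    if abs(F).max()>10: break
E
```

```text
grip t22.8 [ 498.2 -346.7    3.7] F [-0.2  0.3  0.3] M [-0.09 -0.02  0.05] g42.60
above t26.2 [581.4  55.1 105.9] F [-0.3  0.1 -0.2] M [-0.09  0.11  0.03] g42.99
bbox obs (217, 195, 76, 94) model (215, 196, 80, 83) tcp [581.4  55.1 105.9]
[-1.87540365  6.67802182]
92 t26.7 [581.3  55.1  91.7] F [ 0.8 -1.1 -0.3] M [-0.05  0.05 -0.  ] g42.78
86 t27.0 [581.3  55.2  85.7] F [ 0.1  0.4 -0.4] M [-0.05  0.06 -0.03] g42.74
82 t27.3 [581.3  55.2  81.7] F [-0.5  0.  -0.2] M [-0.05  0.01 -0.03] g42.53
79 t27.5 [581.3  55.2  78.8] F [ 0.6  0.3 -1.1] M [-0.06  0.08  0.01] g42.50
76 t27.8 [581.3  55.2  75.8] F [-0.2  0.  -1.5] M [-0.08  0.1  -0.06] g42.85
```

```bash
python3 - <<'E'
from h import *
grip(0.0,60)
for z in (68,60,52,46,42.5,41,40,39,38,37):
    robot.servo_line([581.5,55.2,z],feed=40);s=st(z)
    F=np.array(s["contact_force"])
    if F[2]>12 or np.hypot(*F[:2])>20: break
robot.servo_line([581.5,55.2,s["tcp_pos"][2]],feed=40)
grip(1.0);robot.servo_line([581.5,55.2,170],feed=200);st()
im=snap("wrist","after2.png");a=im[:,:,::-1]
b=snap("scene")[:,:,::-1];b=cv2.resize(b[130:250,230:390],(400,300))
cv2.imwrite("pics/p4.png",np.hstack([cv2.resize(a,(400,300)),b]))
for cam in("wrist","scene","top"):
  if cam=="top":snap("top")
  print(cam,[(n,toworld(cam,e["at"]).round(1).tolist(),round(e["confidence"],2)) for n in("panel_tab","panel_hinge") for e in viewer.pinpoint(n,cam)])
E
```

```text
68 t28.3 [581.1  55.1  67.3] F [-0.1  0.3 -2.6] M [-0.15  0.1  -0.01] g42.48
60 t28.7 [581.2  55.2  59.5] F [ 0.1  0.1 -2.2] M [-0.17  0.13  0.04] g42.56
52 t29.0 [580.9  55.2  51.3] F [-0.4  0.3 -4. ] M [-0.13  0.05  0.04] g42.49
46 t29.3 [581.5  55.3  45.9] F [-0.6 -0.2 -1.4] M [-0.09  0.12  0.  ] g42.63
42.5 t29.6 [581.6  55.3  42.4] F [ 0.7 -0.2 -0.2] M [-0.09  0.05 -0.05] g42.38
41 t29.8 [581.5  55.2  41. ] F [ 0.4 -0.1  0.2] M [-0.07  0.09 -0.08] g42.81
40 t30.1 [581.5  55.2  40. ] F [ 0.1 -0.3 -0.7] M [-0.05  0.07 -0.04] g42.29
39 t30.3 [581.7  55.2  39.6] F [-1.8  0.5  5.2] M [-0.03  0.52 -0.02] g42.73
38 t30.6 [581.7  55.2  39.5] F [-4.2  0.4 13.8] M [-0.06  1.16  0.03] g42.71
 t32.5 [580.7  55.4 169.1] F [ 0.3  0.1 -0.3] M [-0.04  0.09  0.04] g92.09
wrist [('panel_hinge', [651.9, 221.9, 31.5], 0.71)]
scene [('panel_tab', [501.9, 207.4, 96.4], 0.68), ('panel_hinge', [659.5, 219.4, 37.6], 0.64)]
top [('panel_tab', [505.4, 211.7, 93.5], 0.77), ('panel_hinge', [652.4, 227.3, 29.0], 0.67)]
```

View pics/p4.png

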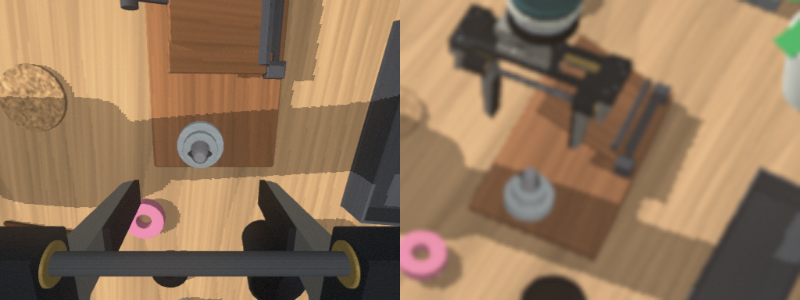

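Both collars sit home: left half (200,145), right half (528,195), the narrow one flat on the wide one. For the panel I'll pinch the tab ends with the tool tilted forward. First a closer look at the tab.

```bash
cat >> h.py <<'E'
from scipy.spatial.transform import Rotation as Ro
YAW=np.radians(5)
ys=np.array([-np.sin(YAW),np.cos(YAW),0]);xs=np.array([np.cos(YAW),np.sin(YAW),0])
R0=np.c_[-xs,ys,[0,0,-1]]
def tool(a): return Ro.from_rotvec(-np.radians(a)*ys)*Ro.from_matrix(R0)
E
python3 - <<'E'
from h import *
t=np.array([503,210,94.]);d=tool(30);z=d.as_matrix()[:,2]
for a in(35,30): print(a,kin.ik(t+tool(a).as_matrix()[:,2]*5,tool(a).as_rotvec()))
print(kin.ik([574,216,165],tool(-4).as_rotvec()))
robot.movep([500,150,230],tool(15).as_rotvec())
robot.movep(t-z*70,d.as_rotvec());st()
im=snap("wrist","tab.png")
for n in("panel_tab","panel_hinge"):print(n,[(toworld("wrist",e["at"]).round(1).tolist(),round(e["confidence"],2)) for e in viewer.pinpoint(n,"wrist")])
print(proj("wrist",t))
E
```

```text
35 [ 0.13348851  0.54196004 -0.88775095  2.33095381  1.82323249  0.69536699
 -0.56670661]
30 [-0.79047097  0.34688378  0.21143121  2.33439862  1.53643989  0.18015368
 -0.44341076]
[-0.62005554  0.50096867  0.29498903  1.70115834 -0.1848101   1.03351694
  1.40398953]
 t34.8 [469.2 206.5 154.8] F [ 0.5 -0.3 -0.8] M [0.02 0.44 0.05] g92.31
panel_tab [([503.3, 205.8, 89.9], 0.85)]
panel_hinge [([654.6, 218.1, 32.9], 0.75)]
[[256.21155043 207.15409663]]
```

View pics/tab.png

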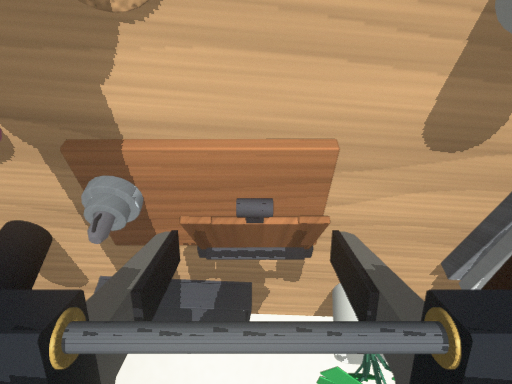

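The crossbar is at (254,208), within 2 px of the projected estimate, so the geometry holds: the panel is at about 22° and the hinge at (655,222,32). I'll pinch and follow the arc.

```bash
python3 - <<'E'
from h import *
H=np.array([655.3,222.,32]);G=lambda p:H+165*(-np.cos(np.radians(p))*xs+np.sin(np.radians(p))*np.array([0,0,1]))
rot=lambda a:tool(a)
P=lambda p,a,d:G(p)+tool(a).as_matrix()[:,2]*d
a0=22
robot.movep(P(22,a0,-50),tool(a0).as_rotvec());st("pre")
c=at(P(22,a0,12),feed=60);st("in")
grip(0.0,20);s=st("pinch");print(s["grip_force"])
if 26<s["grip_width"]*92<34:
    off=np.zeros(3)
    for k in range(1,9):
        p=22+38*k/8;a=a0-28*k/8
        robot.servo_line(P(p,a,12),feed=50,rotation=tool(a).as_rotvec());s=st(round(p))
        if np.linalg.norm(s["contact_force"])>35:break
E
```

```text
pre t35.6 [484.4 206.2 140.2] F [ 0.  -0.1 -0.3] M [-0.01  0.33  0.01] g92.06
in t37.2 [507.3 209.   82.4] F [ 0.1 -0.9 -0.2] M [0.   0.34 0.02] g92.39
pinch t38.1 [507.3 209.4  82.3] F [ 0.   2.6 -0.8] M [0.33 0.39 0.1 ] g29.58
19.999868273735046
27 t38.6 [512.5 209.8  95.1] F [-0.2  1.7  1.8] M [0.42 0.47 0.24] g29.44
32 t39.0 [518.2 210.3 106.6] F [-1.4  3.7  1. ] M [0.57 0.44 0.12] g29.84
36 t39.4 [525.  210.9 117.7] F [-0.3  3.9  0.6] M [0.75 0.41 0.15] g30.01
41 t39.8 [532.7 211.6 128.2] F [-0.9  4.6  0.6] M [0.83 0.52 0.15] g29.80
46 t40.2 [541.2 212.3 138. ] F [-1.4  3.8  0.2] M [0.94 0.6  0.13] g29.85
50 t40.6 [550.5 213.2 147.2] F [-2.1  3.3  1. ] M [ 0.92  0.69 -0.02] g29.73
55 t41.1 [560.5 214.  155.4] F [-2.5  4.4  1. ] M [ 0.91  0.72 -0.02] g29.77
60 t41.5 [571.2 215.  162.9] F [-2.5  3.9  1.8] M [ 0.88  0.79 -0.07] g30.08
```

```bash
python3 - <<'E'
from h import *
grip(1.0);z=tool(-6).as_matrix()[:,2]
T=np.array(robot.observe()["tcp_pos"]);robot.servo_line(T-z*90,feed=120)
robot.movep([450,150,300],tool(10).as_rotvec());st()
ims=[]
for cam in("scene","top"):
  ims.append(snap(cam)[:,:,::-1])
  r={n:[toworld(cam,e["at"]) for e in viewer.pinpoint(n,cam)] for n in("panel_tab","panel_hinge","collar_narrow","collar_wide","post_foot")}
  print(cam,{k:[x.round(0).tolist() for x in v] for k,v in r.items()})
  if r["panel_tab"]:
    d=r["panel_tab"][0]-[655,222,32];print("angle",np.degrees(np.arctan2(d[2],-d@xs)),np.linalg.norm(d))
cv2.imwrite("pics/end.png",np.hstack([cv2.resize(ims[0][130:250,230:390],(400,300)),cv2.resize(ims[1][100:220,140:300],(400,300))]))
E
```

```text
t44.1 [450.  150.2 300.3] F [0.5 1.  0.2] M [ 0.    0.1  -0.03] g91.95
scene {'panel_tab': [[571.0, 216.0, 173.0]], 'panel_hinge': [[656.0, 221.0, 37.0]], 'collar_narrow': [], 'collar_wide': [[555.0, -167.0, 1.0], [506.0, -75.0, -0.0], [582.0, 56.0, 18.0]], 'post_foot': [[583.0, 56.0, 20.0]]}
angle 59.11526064875303 164.62828075778145
top {'panel_tab': [[574.0, 217.0, 172.0]], 'panel_hinge': [[654.0, 229.0, 31.0], [340.0, 413.0, 2.0]], 'collar_narrow': [[584.0, 54.0, 36.0]], 'collar_wide': [[554.0, -169.0, -6.0], [509.0, -68.0, -3.0], [582.0, 60.0, 17.0]], 'post_foot': []}
angle 60.09113159523861 161.86664094022774
```

View pics/end.png

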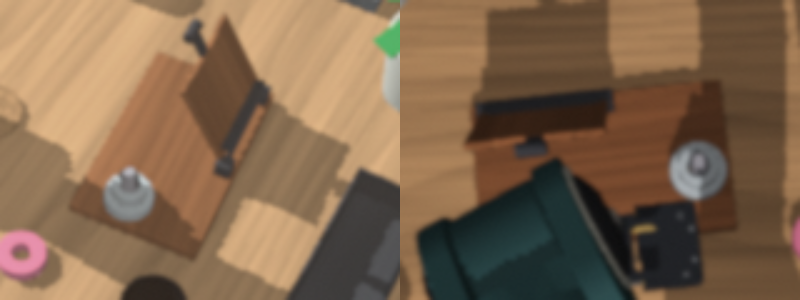

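The panel stands at 59–60°, with the collars stacked flat at (128,195) and the robot clear. I'm handing in.

```bash
python3 -c "
from h import *
print(robot.job_done());"
```

```text
the job is handed in; nothing more can be done
None
```

The job is handed in at about 44 s: both collars pushed home on the post (wide, then narrow), the panel standing at about 60°, and the bystanders not touched; the verdict was not reported back.

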